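# Find the blocked well of the dry block heater with the depth gauge and blank it off

### The arm

A 6-joint arm with a two-finger parallel gripper is mounted at the origin on a cart in front of the work surface, level with it; the furniture and walls round the work are solid. World frame = base frame: x ahead of the robot, y to its left, z up, the work surface at z = 0. Lengths are in mm, angles in degrees, forces in N, time in s.
With the tool pointing down it reaches from about 350 to 850 mm from the base axis. Payload 8.1 kg.
Tool frame: the origin (TCP) lies at the very end of the fingers, on their centre line; the grasp point (between the pads) lies 19 mm behind it; z points along the fingers, y is the line along which they close (so a half turn about z gives the same grasp; the last joint's range is limited). The gripper opens to 85 mm and grips with 20 to 120 N. Pads are 22 mm wide; open, the fingers measure 114 mm over their backs; the gripper's body (76 mm by 85 mm) begins 54 mm behind the grasp point. The pads swing forward as they close: fully open they stand 13 mm farther back than shut.
Start: joints at [-78.232, 7.471, 85.268, -0, 87.261, -4.893], TCP at [172.051, -574.807, 231.292] pointing down, gripper open.
Joint ranges: [-169.43, 169.43], [-51.17, 129.36], [1.28, 143.12], [-76.62, 256.62], [0, 156.53], [-152.29, 152.29]. Speed limits (degrees/s): [136.94, 136.94, 159.86, 180, 180, 180].

### API

Orientations are given as [roll, pitch, yaw] about the fixed x, y, z axes, in that order (R = Rz(yaw) Ry(pitch) Rx(roll)).
In Python, from bench import status, viewer, job gives the robot as it stands.
- The arm moves only by the tool arm_command, never from a script. Its argument "targets" is a list that holds one entry, the list of rows, each a list of 7 numbers: the shift along the world's x, y, z in m, then the turn, a rotation vector about the world's x, y, z in rad, then the opening, from -1 (shut) to 1 (fully open). In form: [[[dx, dy, dz, rx, ry, rz, gripper], ...]]. A call has 1 to 10 rows; each row shifts and turns the commanded pose from where the row before left it; what a row does not reach is not made up. A row lasts 1/8 s, in which the tool goes at most 62.5 mm and 10.7 degrees, less where a joint would pass 70% of its speed; a pose out of reach is approached as far as the arm can. A call with a gripper value outside its range is refused whole. The fingers move at their own pace and stop on an object; "force" is the grip in N (left out, the last holds). Time passes only in rows, so rows that do not move let the fingers close. It gives the time, the measured TCP pose, the force, the opening and the grip force at its end, in the units of the state.
- status.sense(): the state, without advancing time (a new reading comes with each control period).
- viewer.snapshot(name): name is "side" or "top" or "wrist"; returns the picture (384x512x3 uint8, red, green, blue); there is no depth.
- viewer.camera_model(name): a dict with "vertical_fov" (degrees; the focal length in pixels is half the picture's height over the tangent of half this angle, whatever the lens; pixels are square), "cx", "cy" (the principal point, pixels), "k1" (the pictures are not rectified: a ray, as slopes to the right and down, at radius r is drawn at 1 + k1 r^2 times it, then the intrinsics apply), "xyz" and "attitude" of the camera in the world. Camera axes: x right, y down, z forward; pixel columns grow to the right and rows downward; lengths in mm; the calibration is good to about 2 mm. A picture is of the moment at which its call begins: read the wrist's pose just before it. camera_model takes no time and is no camera call; for the wrist camera it gives the pose at the moment of the call.
- job.hand_in(): hands the job in; it is judged then, once.
The state is a dict: "time": time; "joint_pos": joint angles; "qd": joint speeds; "joint_efforts": joint torques, N m; "tool_pos": TCP position; "tcp_rot": TCP orientation; "ft_force": force on the tool from outside, world axes, zero at the start; "wrist_torque": the same for the moment, N m; "finger_gap": finger opening in mm; "grip_force": force on a finger pad.
Only numpy, scipy, OpenCV 4.12 (cv2) and the standard library are available. Lean on these libraries where they do the work, as an engineer would, in place of code of your own. Each camera call takes 0.05 s, during which the arm holds its last target. There are 200 camera calls.

### The job

A broken tube end is stuck out of sight at the bottom of one of the three empty front wells of the block heater. Lower the depth gauge gently into the wells until its foot bottoms, pressing only lightly on its sprung knob so as not to wedge the broken piece, and read how far the rod went in until you have found the well that is too shallow; then stand the gauge back in its hole in the tool stand and push the blanking plug fully home in the blocked well. Leave the sample tubes standing in their wells and everything else as it is.

Things in the scene. Friction and masses are not known exactly. Their poses are not given: they have to be found in the camera images.
- heater: Fixed block heater: white housing 170 (x) x 150 (y) mm, sloped key panel in front (-x), bare aluminium block in its top. Origin under its centre on the worktop, z up, x to its back. Block top flat at z = 92 mm (housing 88). Six round wells 17 mm wide, 1.5 mm chamfer, 32 mm apart in y: front row (x = 7 mm; y = 32, 0, -32) empty, back row (x = 43 mm) with sample tubes standing 35 mm proud.
- well_1 (a point): Centre of the mouth of the front well at y = +32 mm (left seen from the robot), level with the top of the block. A clear well is 55 mm deep to its floor; the blocked one, whichever it is, bottoms 12 to 20 mm sooner (35 to 43 mm deep) on the rigid stuck tube end.
- well_2 (a point): The same for the middle front well.
- well_3 (a point): The same for the front well at y = -32 mm (right).
- stand: Fixed grey tool stand, 62 (x) x 146 (y) x 48 mm high, origin under its centre, z up. Two blind holes in its top, each 35 mm deep: the gauge's (16 mm in diameter) at y = -42 mm and the plug's (17 mm) at y = +42 mm; 2 mm chamfers.
- stand_gauge_hole (a point): Centre of the mouth of the gauge's hole in the stand, 48 mm above the worktop.
- gauge: Loose depth gauge, 142 mm long, 0.15 kg, upright in its stand hole, foot on the hole's floor. Origin: centre of the foot's underside, z up the rod. Steel foot 13 mm wide, 8 mm high; 8 mm rod with ring marks every 10 mm; round black knob 16 mm wide, z = 98 to 142 mm, held from above. Its bridge, a 32 mm steel disc with hub, 14 mm high in all, slides freely and drops on the foot when lifted.
- gauge_bridge (a joint): The gauge's reading in m: how far the foot reaches below the underside of the bridge (0.008 with the bridge on the foot, at most 0.076). As the rod goes down a well, the bridge (0.05 kg) stays on the block by its own weight, so with the foot bottomed this is the depth of the well.
- gauge_knob (a joint): How far the knob is pressed down over the rod, in m: 0 released (against its upper stop, rod hanging), 0.006 at its lower stop. The knob is sprung so that the touch can be felt: it takes 2 N to start and about 6 N at the lower stop; beyond that the push is rigid. The bridge's reading does not depend on it.
- plug: Loose white blanking plug, 58 mm long, 0.03 kg, upright in its stand hole, flange on the stand. Origin: centre of the stem's underside, z up. Stem 15.5 mm wide, z = 0 to 22 mm, chamfered end; flange 24 mm wide, 22 to 26 mm; ribbed round grip 17 mm wide, 26 to 58 mm, held from above. Fully home in a well the flange lies on the block.
- tube_1: Sample tube, 16 mm in diameter and 92 mm tall with a 19 mm cap, loose in the back well at y = +32 mm. Origin at its lower end.
- tube_2: The same in the middle back well.
- tube_3: The same in the back well at y = -32 mm.
- timer: Lab timer lying on the worktop, 62 x 62 x 18 mm; leave alone.
- pen: Pen lying on the worktop, 135 mm long; leave alone.
- vial: Capped white vial standing on the worktop, 109 mm tall; leave alone.

How it is judged:
By the outcome, as a careful person would: the job done as asked, in the order asked, and still so for the second after the job is handed in, with the robot touching nothing.
It also fails if it takes over 72 s, if anything falls off the work surface, if the arm or the gripper's body presses on something with over 40 N, if the wrist force passes 120 N, or if a joint passes its speed limit or range.

## Working session

There is one attempt and no reset: what is moved stays moved. The work goes in short steps, Python scripts to look and compute and a tool call to move; the robot and the scene stay as the last step left them, time stands still between calls to the robot, and variables do not carry over. Pictures are saved under pics/ and viewed, at most 10 in all, crops included, and the job is handed in when it is done.

Besides the shell and the picture viewer there is one more tool, called after "Request:" as name([rows], argument=value, ...), one row to a line, values as JSON. arm_command: Moves the arm, as the interface text tells. Its arguments: {"type":"object","properties":{"targets":{"type":"array"},"force":{"type":"number"}},"required":["targets"]}

```bash
ls; mkdir -p pics; python3 - <<'E'
from bench import status, viewer, job
import cv2
print(status.sense())
for n in("side","top","wrist"):
    print(n,viewer.camera_model(n))
    im=viewer.snapshot(n); cv2.imwrite(f"pics/{n}0.png",im[:,:,::-1])
E
```

```text
pics
{'time': 0.0, 'joint_pos': array([-7.82313628e+01,  7.51781562e+00,  8.53303643e+01, -8.95575662e-04,
        8.72614926e+01, -4.89341770e+00]), 'qd': array([ 0.01338711,  0.01006415,  0.00305076,  0.02525362, -0.02556142,
        0.02618134]), 'joint_efforts': array([-3.57823556e-04, -5.69394886e+01, -5.00553060e+01, -1.21814592e-04,
        1.44775759e-02, -6.02513478e-05]), 'tool_pos': array([ 171.93302951, -574.25197967,  230.20581257]), 'tcp_rot': array([-1.79890651e+02, -8.46411823e-03,  1.66620905e+01]), 'ft_force': array([-0.22275493, -0.67742823,  0.92016092]), 'wrist_torque': array([ 0.00187802, -0.05459211, -0.03534755]), 'grip_force': 0.0, 'finger_gap': 85.49501594353231}
side {'vertical_fov': 56.94079233057498, 'cx': 255.72335667159638, 'cy': 190.37412716887036, 'k1': -0.05591478937853226, 'xyz': array([ 293.13530786, -575.27402113,  595.98199372]), 'attitude': array([-124.2312511 ,   -1.33264294,  -19.58668596])}
top {'vertical_fov': 55.05412834101276, 'cx': 260.2579504304445, 'cy': 197.26975172200846, 'k1': -0.07637250156723585, 'xyz': array([ 412.46434737,  120.93817708, 1124.07095017]), 'attitude': array([-172.88144287,   -0.53104388,  -89.85881579])}
wrist {'vertical_fov': 62.445459599029526, 'cx': 253.0626375377484, 'cy': 187.72358816310506, 'k1': -0.069549896146857, 'xyz': array([ 243.08867872, -552.4389685 ,  372.93051211]), 'attitude': array([ 1.63234631e+02,  8.96265066e-02, -7.33178066e+01])}
```

View pics/top0.png

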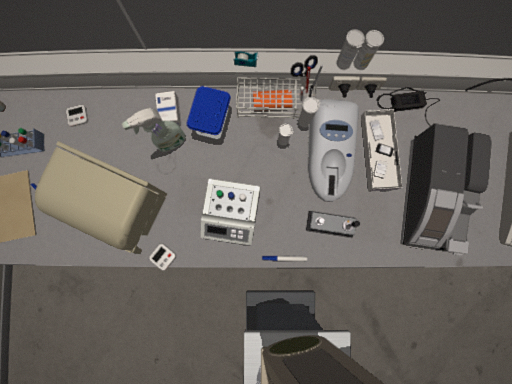

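View pics/side0.png

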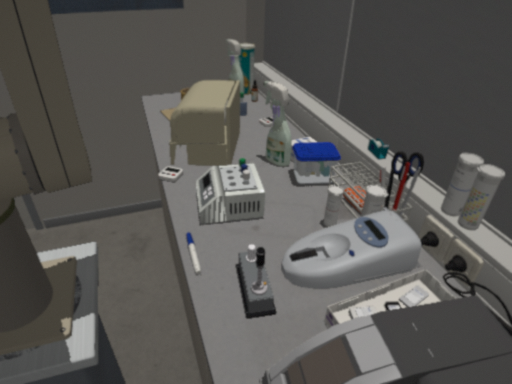

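The top view shows the heater near (230,210) and the stand near (331,223), with the plug at its left hole and the gauge at the right, ~(350,224). I'll zoom in on these and write a helper.

```bash
cat > h.py <<'E'
import numpy as np, cv2
from scipy.spatial.transform import Rotation as R
from bench import status, viewer
def K(m):
    f=192/np.tan(np.radians(m["vertical_fov"]/2)); return f
def ray(m,u,v):
    f=K(m); d=np.array([(u-m["cx"])/f,(v-m["cy"])/f]); s=d.copy()
    for _ in range(20): s=d/(1+m["k1"]*(s@s))
    return R.from_euler("xyz",m["attitude"],degrees=True).apply([s[0],s[1],1])
def plane(m,u,v,z):
    d=ray(m,u,v); return m["xyz"]+d*(z-m["xyz"][2])/d[2]
def proj(m,p):
    c=R.from_euler("xyz",m["attitude"],degrees=True).inv().apply(np.asarray(p,float)-m["xyz"])
    s=c[:2]/c[2]; s=s*(1+m["k1"]*(s@s)); return s*K(m)+[m["cx"],m["cy"]]
def cross(ms,uvs):
    A=np.zeros((3,3));b=np.zeros(3)
    for m,(u,v) in zip(ms,uvs):
        d=ray(m,u,v);d/=np.linalg.norm(d);P=np.eye(3)-np.outer(d,d);A+=P;b+=P@m["xyz"]
    return np.linalg.solve(A,b)
E
python3 - <<'E'
from h import *
im=cv2.imread("pics/top0.png")
cv2.imwrite("pics/topc.png",cv2.resize(im[172:272,190:370],None,fx=4.4,fy=4.4,interpolation=cv2.INTER_CUBIC))
m=viewer.camera_model("top")
for u,v,z in((220,194,127),(231,196,127),(242,198,127),(331,223,48)): print(plane(m,u,v,z).round(1))
E
```

```text
[545.6 221.9 127. ]
[540.2 191.8 127. ]
[534.8 161.8 127. ]
[471.6 -96.4  48. ]
```

View pics/topc.png

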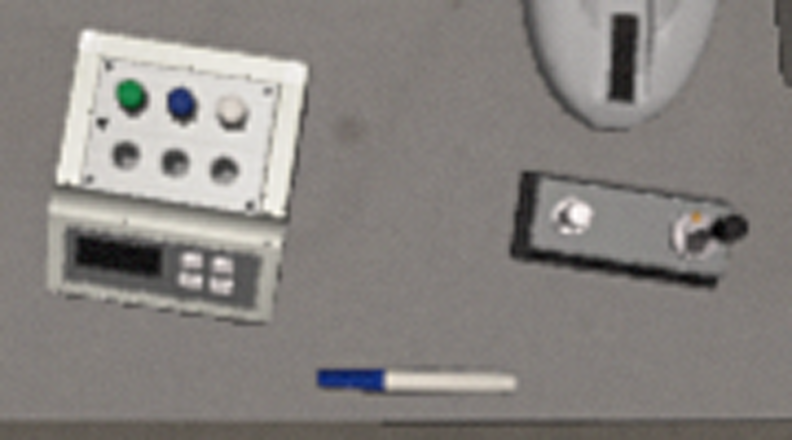

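Wells at crop (126,155), (175,162), (224,169). Stand plug at (572,215), gauge bridge disc at (695,235). Both bodies are turned about -9°. Next I move the wrist camera to a point between them for a sharper measurement.

Request:
arm_command([
  [[0.022,0.044,0.007,0,0,-0.032,1],[0.022,0.044,0.007,0,0,-0.032,1],[0.022,0.044,0.007,0,0,-0.032,1],[0.022,0.044,0.007,0,0,-0.032,1],[0.022,0.044,0.007,0,0,-0.032,1],[0.022,0.044,0.007,0,0,-0.032,1],[0.022,0.044,0.007,0,0,-0.032,1],[0.022,0.044,0.007,0,0,-0.032,1],[0.022,0.044,0.007,0,0,-0.032,1],[0.022,0.044,0.007,0,0,-0.032,1]],
])

```text
time: 1.4
tool_pos: [392.4, -133.2, 301.4]
tcp_rot: [180.0, -0.0, -1.7]
ft_force: [1.6, -0.7, -0.4]
finger_gap: 85.7
grip_force: 0.0
```

Request:
arm_command([
  [[0.022,0.044,0.007,0,0,-0.032,0],[0.022,0.044,0.007,0,0,-0.032,0],[0.022,0.044,0.007,0,0,-0.032,0],[0.022,0.044,0.007,0,0,-0.032,0],[0,0,0,0,0,0,0],[0,0,0,0,0,0,0]],
])

```text
time: 2.15
tool_pos: [479.8, 41.1, 328.8]
tcp_rot: [180.0, 0.1, -8.9]
ft_force: [-0.8, -0.5, -0.5]
finger_gap: 42.6
grip_force: 0.0
```

```bash
python3 - <<'E'
from h import *
s=status.sense();print(s["time"],s["tool_pos"],s["tcp_rot"],s["finger_gap"],s["ft_force"])
m=viewer.camera_model("wrist");im=viewer.snapshot("wrist");cv2.imwrite("pics/w1.png",im[:,:,::-1])
print(m)
import pickle;pickle.dump(m,open("w1.pkl","wb"))
cv2.imwrite("pics/w1b.png",cv2.resize(im[:,:,::-1],None,fx=1.55,fy=1.55,interpolation=cv2.INTER_CUBIC))
E
```

```text
2.15 [479.77937974  41.13506294 328.84819039] [ 1.79970430e+02  5.14327706e-02 -8.94689480e+00] 42.60061295795587 [-0.83005357 -0.45503315 -0.54770436]
{'vertical_fov': 62.445459599029526, 'cx': 253.0626375377484, 'cy': 187.72358816310506, 'k1': -0.069549896146857, 'xyz': array([553.2032392 ,  30.67584529, 471.34930743]), 'attitude': array([ 1.63170055e+02, -1.46054702e-02, -9.89266354e+01])}
```

View pics/w1b.png

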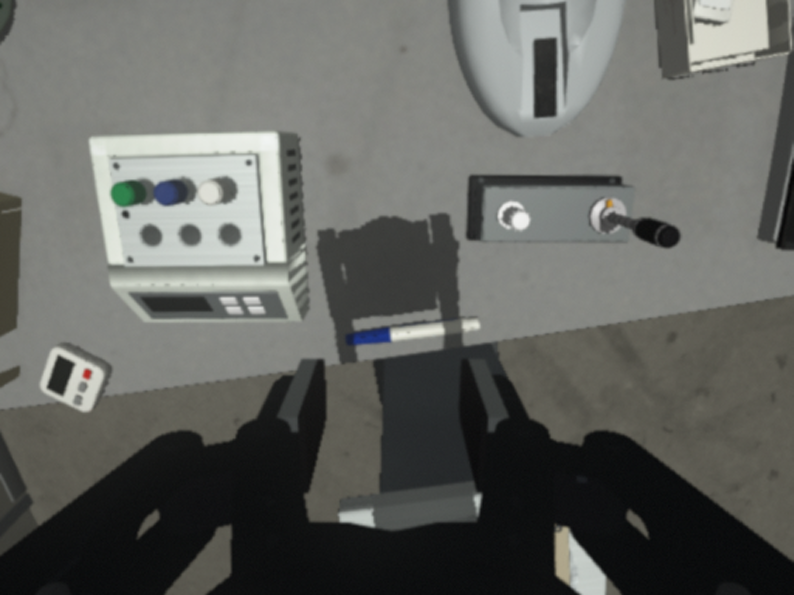

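The heater and stand appear level in this view. In the 1.55x image the wells are at (151,235), (190,235), (230,234), the gauge disc at (607,216), the knob top at (667,236) and the plug top at (520,219). Now the positions.

```bash
python3 - <<'E'
from h import *
import pickle
m=pickle.load(open("w1.pkl","rb"));im=cv2.imread("pics/w1.png");g=cv2.cvtColor(im,cv2.COLOR_BGR2GRAY)
hsv=cv2.cvtColor(im,cv2.COLOR_BGR2HSV)
def blobs(mask,box,amin,z,tag):
    x0,y0,x1,y1=box;mm=np.zeros_like(mask);mm[y0:y1,x0:x1]=mask[y0:y1,x0:x1]
    for c in cv2.findContours(mm.astype(np.uint8),cv2.RETR_EXTERNAL,cv2.CHAIN_APPROX_NONE)[0]:
        a=cv2.contourArea(c)
        if a>amin:
            M=cv2.moments(c);u,v=M["m10"]/a,M["m01"]/a;b=cv2.boundingRect(c)
            print(tag,(round(u,1),round(v,1)),b,a,plane(m,u,v,z).round(1))
blobs(g<135,(85,142,165,162),40,92,"well")
print(g[151,88:164])
blobs(g>150,(310,122,350,155),15,84,"plug")
blobs(g<35,(405,138,445,165),40,155,"knob")
blobs(g>125,(375,120,408,155),15,60,"disc")
blobs((hsv[...,2]<95)&(hsv[...,2]>40),(295,110,415,160),400,48,"stand")
print(g[118:160,350]); print(g[145,300:412])
E
```

```text
well (147.9, 150.8) (142, 145, 13, 13) 121.0 [506.2 167.6  92. ]
well (122.4, 151.1) (116, 145, 14, 13) 123.0 [510.9 199.1  92. ]
well (97.2, 151.4) (91, 145, 13, 14) 122.0 [515.8 230.7  92. ]
[194 177 148 114  89  82  80  82  83  83  84  84  85  86  87 102 145 187
 201 201 201 202 203 202 203 199 177 144 119  95  84  85  86  87  87  86
  87  88  89  89  99 134 183 204 207 208 208 207 208 208 208 200 177 143
 107  90  87  87  88  88  89  88  89  92  91  93 109 155 194 210 213 213
 213 214 214 214]
plug (331.0, 139.0) (321, 129, 22, 20) 299.5 [484.3 -55.5  84. ]
knob (430.7, 152.3) (424, 146, 14, 13) 112.0 [ 468.  -141.8  155. ]
knob (417.2, 147.8) (410, 142, 18, 15) 139.5 [ 474.8 -127.4  155. ]
disc (387.1, 133.8) (375, 122, 30, 32) 327.0 [ 475.9 -134.9   60. ]
stand (335.6, 123.1) (301, 113, 103, 42) 941.0 [498.  -71.4  48. ]
[ 51  69 102 119 130 134 134 134 134 132 133 132 132 133 132 133 133 132
 132 132 132 131 132 131 131 130 131 130 130 130 130 131 130 130 130 130
 127 119 122 134 136 136]
[109  73  44  42  45  45  46  45  46  49  68  99 125 134 136 134 135 135
 135 134 134 136 140 161 186 203 186 181 168 153 170 203 229 236 237 237
 237 236 234 226 193 152 134 132 132 131 131 131 130 130 130 130 129 131
 131 129 130 128 129 129 129 128 128 127 127 128 128 128 128 127 127 126
 127 127 127 126 126 125 125 117  96 101 133 162 173 173 149  99  76  70
  70  72  75  76  75  76  76  89 119 128 105  83  69  56  59  59  52  47
  47  46  36  22]
```

Request:
arm_command([
  [[-0.001,-0.045,-0.02,0,0,0,0],[-0.001,-0.045,-0.02,0,0,0,0],[-0.002,-0.045,-0.02,0,0,0,0],[-0.002,-0.045,-0.02,0,0,0,0],[0,0,-0.02,0,0,0,0],[0,0,0,0,0,0,0],[0,0,0,0,0,0,0]],
])

```text
time: 3.08
tool_pos: [474.2, -138.2, 230.1]
tcp_rot: [-180.0, -0.0, -9.0]
ft_force: [0.4, -0.4, 0.7]
finger_gap: 42.4
grip_force: 0.0
```

```bash
python3 - <<'E'
from h import *
s=status.sense();print(s["time"],s["tool_pos"],s["tcp_rot"],s["finger_gap"],s["ft_force"])
m=viewer.camera_model("wrist");im=viewer.snapshot("wrist");cv2.imwrite("pics/w2.png",im[:,:,::-1])
import pickle;pickle.dump(m,open("w2.pkl","wb"))
cv2.imwrite("pics/w2b.png",cv2.resize(im[:,:,::-1],None,fx=1.55,fy=1.55,interpolation=cv2.INTER_CUBIC))
for p in((468,-141.8,155),s["tool_pos"]): print(proj(m,p))
E
```

```text
3.075 [ 474.22701578 -138.23212106  230.06080567] [-1.79995347e+02 -4.65561823e-02 -8.97142168e+00] 42.37247968107932 [ 0.44722496 -0.35002926  0.70691643]
[260.63389863 206.16845935]
[255.08762467 247.20652071]
```

View pics/w2b.png

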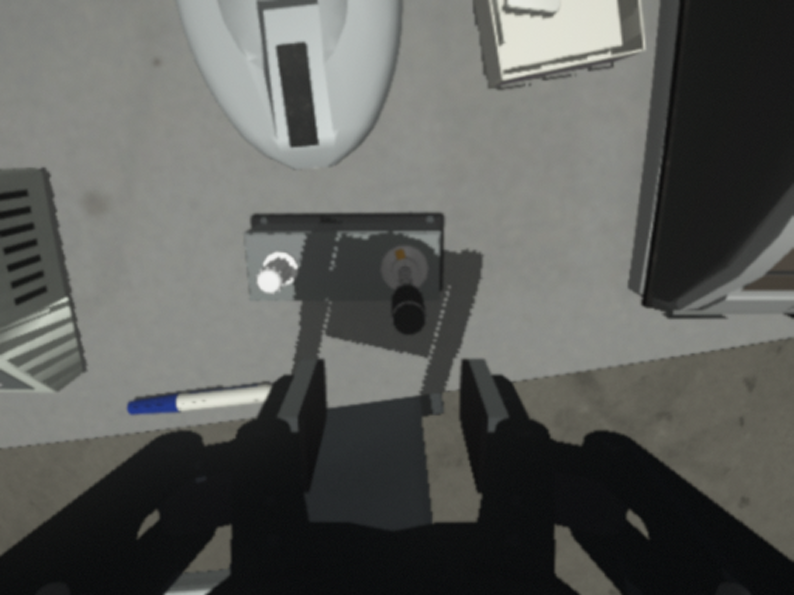

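The knob top is at (408,318) and the disc at (405,269) in the 1.55x image. The stand is level in view, so its yaw is about equal to the tool's. Computing gauge axis.

```bash
python3 - <<'E'
from h import *
import pickle
m=pickle.load(open("w2.pkl","rb"));im=cv2.imread("pics/w2.png");g=cv2.cvtColor(im,cv2.COLOR_BGR2GRAY)
k=1.55
print("knob",plane(m,408/k,318/k,155).round(1))
for z in(52,56): print("disc",plane(m,405/k,269/k,z).round(1))
a=plane(m,247/k,232/k,48);b=plane(m,443/k,233/k,48);c=plane(m,250/k,299/k,48)
print("stand corners",a,b,c, np.degrees(np.arctan2(a[0]-b[0],a[1]-b[1])))
print("plug top",plane(m,269/k,281/k,84).round(1), "flange",plane(m,279/k,269/k,52).round(1))
sub=g[190:222,245:285]
_,mk=cv2.threshold(sub,40,255,cv2.THRESH_BINARY_INV)
for c in cv2.findContours(mk,cv2.RETR_EXTERNAL,cv2.CHAIN_APPROX_NONE)[0]:
    print(cv2.boundingRect(c),cv2.contourArea(c))
E
```

```text
knob [ 468.5 -143.8  155. ]
disc [ 466.1 -144.6   52. ]
disc [ 467.1 -144.6   56. ]
stand corners [506.99588818 -43.59840671  48.        ] [ 485.6721111 -173.2676096   48.       ] [460.66409524 -34.45264588  48.        ] 9.338565795409982
plug top [479.7 -61.5  84. ] flange [479.4 -60.5  52. ]
(8, 0, 21, 26) 447.5
```

Request:
arm_command([
  [[-0.006,-0.006,-0.03,0,0,0,0],[0,0,-0.03,0,0,0,0],[0,0,-0.03,0,0,0,0],[0,0,-0.02,0,0,0,0],[0,0,0,0,0,0,0],[0,0,0,0,0,0,-1],[0,0,0,0,0,0,-1],[0,0,0,0,0,0,-1],[0,0,0,0,0,0,-1]],
], force=40)

```text
time: 4.25
tool_pos: [468.8, -145.1, 120.2]
tcp_rot: [180.0, -0.1, -9.0]
ft_force: [1.5, 0.6, 2.4]
finger_gap: 15.0
grip_force: 39.0
```

```bash
python3 - <<'E'
from h import *
s=status.sense();print(s["time"],s["tool_pos"],s["tcp_rot"],s["finger_gap"],s["ft_force"],s["wrist_torque"],s["grip_force"])
E
```

```text
4.25 [ 468.76927544 -145.06393808  120.16457021] [ 1.79982499e+02 -1.07107280e-01 -9.01098328e+00] 15.007065805511246 [1.49307445 0.6060866  2.38723697] [ 0.08181841 -0.30495741  0.02306005] 38.99237930774689
```

Request:
arm_command([
  [[0,0,0.015,0,0,0,-1],[0,0,0.02,0,0,0,-1],[0,0,0.03,0,0,0,-1],[0,0,0.03,0,0,0,-1],[0,0,0.02,0,0,0,-1],[0,0,0,0,0,0,-1],[0.003,0.025,0,0,0,0,-1],[0.005,0.04,0,0,0,0,-1],[0.005,0.045,0,0,0,0,-1],[0.006,0.045,0,0,0,0,-1]],
])

```text
time: 5.5
tool_pos: [486.2, 11.4, 232.9]
tcp_rot: [180.0, 0.1, -9.0]
ft_force: [1.9, 0.8, -1.8]
finger_gap: 15.2
grip_force: 39.3
```

Request:
arm_command([
  [[0.006,0.05,0,0,0,0,-1],[0.005,0.045,0,0,0,0,-1],[0.004,0.04,0,0,0,0,-1],[0.003,0.023,0,0,0,0,-1],[0,0,0,0,0,0,-1],[0,0,0,0,0,0,-1],[0,0,0,0,0,0,-1]],
])

```text
time: 6.38
tool_pos: [504.9, 167.2, 233.9]
tcp_rot: [180.0, 0.0, -9.1]
ft_force: [0.5, -0.1, -1.1]
finger_gap: 15.2
grip_force: 39.4
```

```bash
python3 - <<'E'
from h import *
s=status.sense();print(s["time"],s["tool_pos"],s["tcp_rot"],s["finger_gap"],s["ft_force"],s["wrist_torque"])
m=viewer.camera_model("wrist");im=viewer.snapshot("wrist");cv2.imwrite("pics/w3.png",im[:,:,::-1])
import pickle;pickle.dump((m,s),open("w3.pkl","wb"))
for p in((506.2,167.6,92),(510.9,199.1,92),(515.8,230.7,92),s["tool_pos"]-[0,0,107]): print(proj(m,p))
cv2.imwrite("pics/w3b.png",cv2.resize(im[90:240,140:330,::-1],None,fx=4,fy=4,interpolation=cv2.INTER_CUBIC))
E
```

```text
6.375 [504.89734128 167.19296209 233.9239148 ] [ 1.79972123e+02  3.16712483e-02 -9.07461308e+00] 15.213680054531714 [ 0.51312027 -0.11353953 -1.1121887 ] [ 0.00209167  0.02061274 -0.03540732]
[253.49704548 174.25260229]
[219.15780789 174.59437434]
[184.85356757 174.76719471]
[254.29939793 186.2483164 ]
```

View pics/w3b.png

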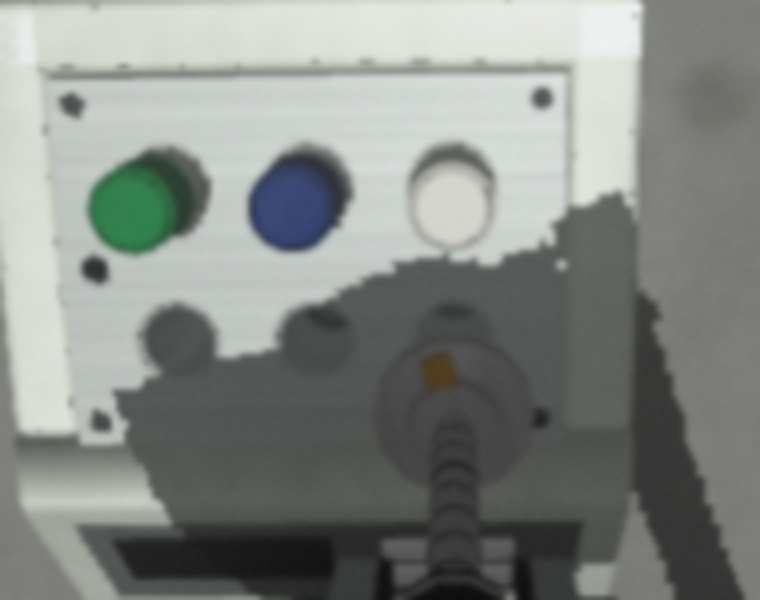

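Wells 1 and 2 appear at crop (179,341) and (317,338), within half a pixel of prediction. The gauge disc is at (454,410). Checking where the held gauge's axis is.

```bash
python3 - <<'E'
from h import *
import pickle
m,s=pickle.load(open("w3.pkl","rb"))
for z in(137,139,141): print(z,plane(m,140+454/4,90+410/4,z).round(1))
for u,v in((179,341),(317,338),(453.5,338)): print(plane(m,140+u/4,90+v/4,92).round(1))
E
```

```text
137 [502.8 168.2 137. ]
139 [503.5 168.1 139. ]
141 [504.1 168.  141. ]
[515.4 230.9  92. ]
[511. 199.  92.]
[506.  167.7  92. ]
```

Request:
arm_command([
  [[0.002,0,-0.015,0,0,0,-1],[0,0,-0.012,0,0,0,-1],[0,0,0,0,0,0,-1],[0,0,-0.005,0,0,0,-1],[0,0,-0.005,0,0,0,-1],[0,0,-0.004,0,0,0,-1],[0,0,0,0,0,0,-1],[0,0,0,0,0,0,-1]],
])

```text
time: 7.42
tool_pos: [507.1, 168.2, 193.5]
tcp_rot: [-180.0, -0.0, -9.0]
ft_force: [0.5, 0.6, -1.3]
finger_gap: 15.3
grip_force: 39.4
```

```bash
python3 - <<'E'
from h import *
s=status.sense();print(s["time"],s["tool_pos"],s["ft_force"],s["wrist_torque"])
E
```

```text
7.425 [507.14479687 168.21392118 193.47338366] [ 0.54534442  0.61021491 -1.33838682] [-0.02927535  0.00681679  0.01956388]
```

Request:
arm_command([
  [[0,0,-0.005,0,0,0,-1],[0,0,-0.006,0,0,0,-1],[0,0,-0.006,0,0,0,-1],[0,0,-0.005,0,0,0,-1],[0,0,0,0,0,0,-1]],
])

```text
time: 8.05
tool_pos: [506.6, 168.0, 170.5]
tcp_rot: [180.0, 0.1, -9.0]
ft_force: [-0.1, -0.0, -0.1]
finger_gap: 15.1
grip_force: 39.5
```

Request:
arm_command([
  [[0,0,-0.002,0,0,0,-1],[0,0,-0.002,0,0,0,-1],[0,0,-0.002,0,0,0,-1],[0,0,0,0,0,0,-1]],
])

```text
time: 8.55
tool_pos: [507.0, 168.2, 165.1]
tcp_rot: [-180.0, 0.0, -9.0]
ft_force: [0.1, -0.3, -1.3]
finger_gap: 14.6
grip_force: 39.5
```

Request:
arm_command([
  [[0,0,-0.001,0,0,0,-1],[0,0,-0.001,0,0,0,-1],[0,0,-0.001,0,0,0,-1],[0,0,0,0,0,0,-1]],
])

```text
time: 9.05
tool_pos: [507.0, 168.2, 162.2]
tcp_rot: [180.0, 0.0, -9.0]
ft_force: [0.3, 0.1, -0.8]
finger_gap: 14.5
grip_force: 39.5
```

```bash
python3 - <<'E'
from h import *
s=status.sense();print(s["tool_pos"],s["ft_force"])
E
```

```text
[507.03515956 168.18329701 162.17910859] [ 0.33590706  0.1033652  -0.84770784]
```

Request:
arm_command([
  [[0,0,-0.001,0,0,0,-1],[0,0,-0.001,0,0,0,-1],[0,0,-0.001,0,0,0,-1],[0,0,0,0,0,0,-1]],
])

```text
time: 9.55
tool_pos: [507.0, 168.2, 159.2]
tcp_rot: [-180.0, 0.0, -9.0]
ft_force: [-0.1, -0.3, -1.5]
finger_gap: 14.5
grip_force: 39.5
```

Request:
arm_command([
  [[0,0,-0.001,0,0,0,-1],[0,0,-0.001,0,0,0,-1],[0,0,0,0,0,0,-1]],
])

```text
time: 9.93
tool_pos: [507.0, 168.2, 157.2]
tcp_rot: [180.0, 0.0, -9.0]
ft_force: [0.2, -0.1, -0.6]
finger_gap: 14.8
grip_force: 39.5
```

Request:
arm_command([
  [[0,0,-0.001,0,0,0,-1],[0,0,-0.001,0,0,0,-1],[0,0,-0.001,0,0,0,-1],[0,0,0,0,0,0,-1]],
])

```text
time: 10.42
tool_pos: [507.0, 168.2, 154.2]
tcp_rot: [180.0, 0.0, -9.0]
ft_force: [-0.3, 0.1, -0.6]
finger_gap: 15.1
grip_force: 39.5
```

Request:
arm_command([
  [[0,0,-0.001,0,0,0,-1],[0,0,-0.001,0,0,0,-1],[0,0,0,0,0,0,-1]],
])

```text
time: 10.8
tool_pos: [507.0, 168.2, 152.1]
tcp_rot: [180.0, 0.0, -9.0]
ft_force: [0.7, -0.5, -0.9]
finger_gap: 15.0
grip_force: 39.5
```

Request:
arm_command([
  [[0,0,-0.002,0,0,0,-1],[0,0,-0.002,0,0,0,-1],[0,0,-0.002,0,0,0,-1],[0,0,-0.001,0,0,0,-1],[0,0,0,0,0,0,-1]],
])

```text
time: 11.42
tool_pos: [507.1, 168.1, 145.3]
tcp_rot: [180.0, -0.0, -9.0]
ft_force: [-0.2, 1.0, -0.9]
finger_gap: 14.7
grip_force: 39.6
```

Request:
arm_command([
  [[0,0,-0.001,0,0,0,-1],[0,0,-0.001,0,0,0,-1],[0,0,0,0,0,0,-1],[0,0,0,0,0,0,-1]],
])

```text
time: 11.92
tool_pos: [507.3, 168.2, 143.6]
tcp_rot: [-180.0, -0.0, -9.0]
ft_force: [0.3, -0.4, 3.0]
finger_gap: 14.4
grip_force: 39.9
```

```bash
python3 - <<'E'
from h import *
s=status.sense();print(s["tool_pos"],s["ft_force"])
E
```

```text
[507.25319716 168.21945813 143.56191162] [ 0.27503253 -0.40219536  2.99462917]
```

Floor felt at TCP 144, which is 55 mm deep, so well 3 is clear. Next is well 2.

Request:
arm_command([
  [[0,0,0.01,0,0,0,-1],[0,0,0.02,0,0,0,-1],[0,0,0.02,0,0,0,-1],[0,0,0.017,0,0,0,-1],[0,0,0,0,0,0,-1],[0.001,0.009,0,0,0,0,-1],[0.002,0.014,0,0,0,0,-1],[0.0016,0.0085,0,0,0,0,-1],[0,0,0,0,0,0,-1],[0,0,0,0,0,0,-1]],
])

```text
time: 13.18
tool_pos: [511.5, 199.7, 210.0]
tcp_rot: [180.0, 0.0, -9.0]
ft_force: [0.7, -0.6, -1.3]
finger_gap: 15.0
grip_force: 39.4
```

Request:
arm_command([
  [[0,0,-0.008,0,0,0,-1],[0,0,-0.006,0,0,0,-1],[0,0,-0.004,0,0,0,-1],[0,0,0,0,0,0,-1],[0,0,0,0,0,0,-1]],
])

```text
time: 13.8
tool_pos: [511.7, 199.7, 192.5]
tcp_rot: [-180.0, -0.0, -9.0]
ft_force: [0.2, 0.3, -0.9]
finger_gap: 14.6
grip_force: 39.5
```

Request:
arm_command([
  [[0,0,-0.006,0,0,0,-1],[0,0,-0.006,0,0,0,-1],[0,0,-0.006,0,0,0,-1],[0,0,-0.006,0,0,0,-1],[0,0,-0.002,0,0,0,-1],[0,0,0,0,0,0,-1]],
])

```text
time: 14.55
tool_pos: [511.4, 199.6, 166.0]
tcp_rot: [180.0, 0.0, -9.0]
ft_force: [-0.0, 0.1, -1.4]
finger_gap: 14.9
grip_force: 39.5
```

Request:
arm_command([
  [[0,0,-0.001,0,0,0,-1],[0,0,-0.001,0,0,0,-1],[0,0,-0.001,0,0,0,-1],[0,0,0,0,0,0,-1]],
])

```text
time: 15.05
tool_pos: [511.7, 199.7, 163.3]
tcp_rot: [-180.0, -0.0, -9.0]
ft_force: [0.5, 0.6, -0.9]
finger_gap: 15.1
grip_force: 39.5
```

Request:
arm_command([
  [[0,0,-0.001,0,0,0,-1],[0,0,-0.001,0,0,0,-1],[0,0,-0.001,0,0,0,-1],[0,0,0,0,0,0,-1]],
])

```text
time: 15.55
tool_pos: [511.6, 199.7, 160.2]
tcp_rot: [180.0, 0.0, -9.0]
ft_force: [0.7, 0.1, -0.9]
finger_gap: 14.9
grip_force: 39.5
```

Request:
arm_command([
  [[0,0,-0.001,0,0,0,-1],[0,0,-0.001,0,0,0,-1],[0,0,0,0,0,0,-1]],
])

```text
time: 15.92
tool_pos: [511.7, 199.7, 158.4]
tcp_rot: [-180.0, -0.0, -9.0]
ft_force: [0.1, -0.9, -0.9]
finger_gap: 14.9
grip_force: 39.6
```

Request:
arm_command([
  [[0,0,-0.001,0,0,0,-1],[0,0,-0.001,0,0,0,-1],[0,0,-0.001,0,0,0,-1],[0,0,0,0,0,0,-1]],
])

```text
time: 16.42
tool_pos: [511.8, 199.7, 155.5]
tcp_rot: [-180.0, -0.0, -9.0]
ft_force: [-1.3, -1.7, 5.1]
finger_gap: 14.9
grip_force: 40.0
```

Request:
arm_command([
  [[0,0,-0.001,0,0,0,-1],[0,0,-0.001,0,0,0,-1],[0,0,0,0,0,0,-1]],
])

```text
time: 16.8
tool_pos: [511.8, 199.7, 153.4]
tcp_rot: [-180.0, -0.0, -9.0]
ft_force: [-0.4, -0.7, 5.6]
finger_gap: 15.2
grip_force: 40.1
```

Contact at about TCP 157, which is about 42 mm deep, so well 2 is the shallow one. I'll back off to a light touch and confirm the reading.

Request:
arm_command([
  [[0,0,0.003,0,0,0,-1],[0,0,0,0,0,0,-1]],
])

```text
time: 17.05
tool_pos: [511.7, 199.7, 156.5]
tcp_rot: [-180.0, -0.0, -9.0]
ft_force: [-0.1, 0.8, 2.5]
finger_gap: 15.1
grip_force: 40.0
```

Request:
arm_command([
  [[0,0,0.001,0,0,0,-1],[0,0,0,0,0,0,-1]],
])

```text
time: 17.3
tool_pos: [511.6, 199.7, 157.2]
tcp_rot: [-180.0, 0.0, -9.0]
ft_force: [-0.7, -0.1, 2.3]
finger_gap: 14.7
grip_force: 40.0
```

```bash
python3 - <<'E'
from h import *
s=status.sense();print(s["time"],s["tool_pos"],s["ft_force"])
m=viewer.camera_model("wrist");im=viewer.snapshot("wrist")
cv2.imwrite("pics/w4b.png",cv2.resize(im[90:240,140:330,::-1],None,fx=4,fy=4,interpolation=cv2.INTER_CUBIC))
E
```

```text
17.3 [511.61613217 199.74017345 157.23816031] [-0.74115273 -0.11123327  2.32071642]
```

View pics/w4b.png

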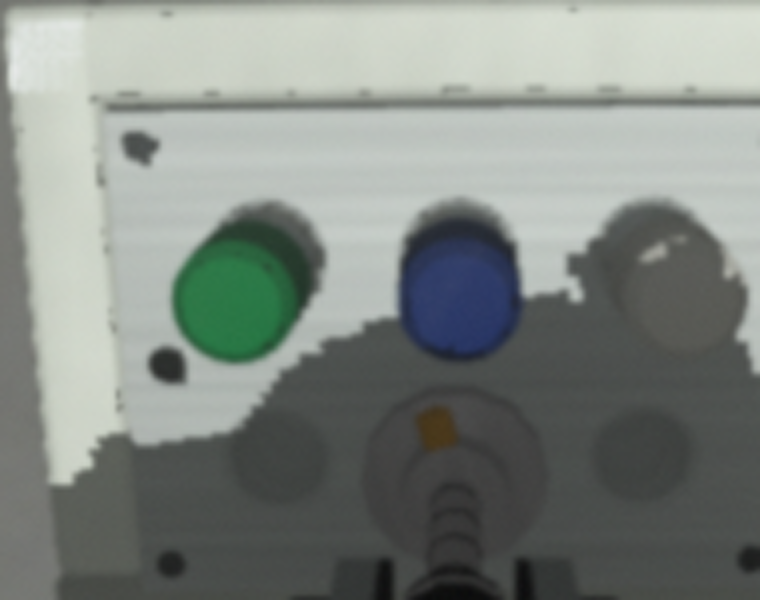

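The bridge lies flat on the block around well 2 (disc at (455,475) between wells (280,457) and (643,453)), and well 2 stops at about 42 mm. Returning the gauge to the stand.

Request:
arm_command([
  [[0,0,0.01,0,0,0,-1],[0,0,0.02,0,0,0,-1],[0,0,0.02,0,0,0,-1],[0,0,0.013,0,0,0,-1],[0,0,0,0,0,0,-1],[-0.003,-0.024,0,0,0,0,-1],[-0.005,-0.04,0,0,0,0,-1],[-0.006,-0.05,0,0,0,0,-1],[-0.006,-0.05,0,0,0,0,-1],[-0.006,-0.05,0,0,0,0,-1]],
])

```text
time: 18.6
tool_pos: [484.8, -15.7, 219.5]
tcp_rot: [180.0, 0.1, -9.0]
ft_force: [0.4, -0.1, -1.3]
finger_gap: 14.7
grip_force: 39.6
```

Request:
arm_command([
  [[-0.006,-0.05,-0.01,0,0,0,-1],[-0.006,-0.046,-0.02,0,0,0,-1],[-0.005,-0.034,-0.02,0,0,0,-1],[0,0,0,0,0,0,-1],[0,0,0,0,0,0,-1],[0,0,0,0,0,0,-1]],
])

```text
time: 19.35
tool_pos: [469.2, -143.5, 170.9]
tcp_rot: [-180.0, -0.1, -8.9]
ft_force: [0.1, 0.4, -1.6]
finger_gap: 14.6
grip_force: 39.6
```

Request:
arm_command([
  [[-0.0003,-0.0015,-0.004,0,0,0,-1],[0,0,-0.004,0,0,0,-1],[0,0,0,0,0,0,-1],[0,0,-0.004,0,0,0,-1],[0,0,-0.004,0,0,0,-1],[0,0,-0.003,0,0,0,-1],[0,0,0,0,0,0,-1]],
])

```text
time: 20.23
tool_pos: [468.1, -145.7, 150.9]
tcp_rot: [-180.0, 0.0, -9.0]
ft_force: [0.2, 0.5, -1.6]
finger_gap: 15.2
grip_force: 39.7
```

Request:
arm_command([
  [[0,0,-0.004,0,0,0,-1],[0,0,-0.004,0,0,0,-1],[0,0,-0.004,0,0,0,-1],[0,0,0,0,0,0,-1]],
])

```text
time: 20.72
tool_pos: [468.1, -145.7, 138.8]
tcp_rot: [-180.0, 0.0, -9.0]
ft_force: [0.4, 0.3, -1.1]
finger_gap: 15.0
grip_force: 39.7
```

Request:
arm_command([
  [[0,0,-0.005,0,0,0,-1],[0,0,-0.005,0,0,0,-1],[0,0,-0.004,0,0,0,-1],[0,0,-0.002,0,0,0,-1],[0,0,-0.002,0,0,0,-1],[0,0,-0.001,0,0,0,-1],[0,0,0,0,0,0,-1],[0,0,0,0,0,0,-1]],
])

```text
time: 21.72
tool_pos: [468.5, -145.8, 120.6]
tcp_rot: [180.0, -0.0, -9.0]
ft_force: [-1.0, 0.4, 1.8]
finger_gap: 14.7
grip_force: 40.0
```

Request:
arm_command([
  [[0,0,0,0,0,0,0],[0,0,0,0,0,0,0],[0,0,0,0,0,0,0],[0,0,0.02,0,0,0,0],[0,0,0.03,0,0,0,0],[0,0,0.03,0,0,0,0],[0.005,0.04,0,0,0,0,0],[0.007,0.045,0,0,0,0,0],[0,0,0,0,0,0,0],[0,0,0,0,0,0,0]],
])

```text
time: 22.98
tool_pos: [480.3, -61.1, 200.2]
tcp_rot: [180.0, 0.0, -9.0]
ft_force: [-0.0, -0.8, 0.3]
finger_gap: 42.5
grip_force: 0.0
```

```bash
python3 - <<'E'
from h import *
s=status.sense();print(s["time"],s["tool_pos"],s["tcp_rot"],s["finger_gap"],s["ft_force"])
m=viewer.camera_model("wrist");im=viewer.snapshot("wrist")
import pickle;pickle.dump((m,s),open("w5.pkl","wb"))
print(proj(m,(479.5,-61,84)),proj(m,(468,-144.5,155)))
cv2.imwrite("pics/w5b.png",cv2.resize(im[100:300,180:430,::-1],None,fx=3,fy=3,interpolation=cv2.INTER_CUBIC))
E
```

```text
22.975 [480.28616885 -61.08435398 200.20011631] [ 1.79969475e+02  7.09237521e-03 -8.95965833e+00] 42.51511221432557 [-0.0159265  -0.80733054  0.31932982]
[254.32330018 184.10660335] [385.87292772 212.42482309]
```

View pics/w5b.png

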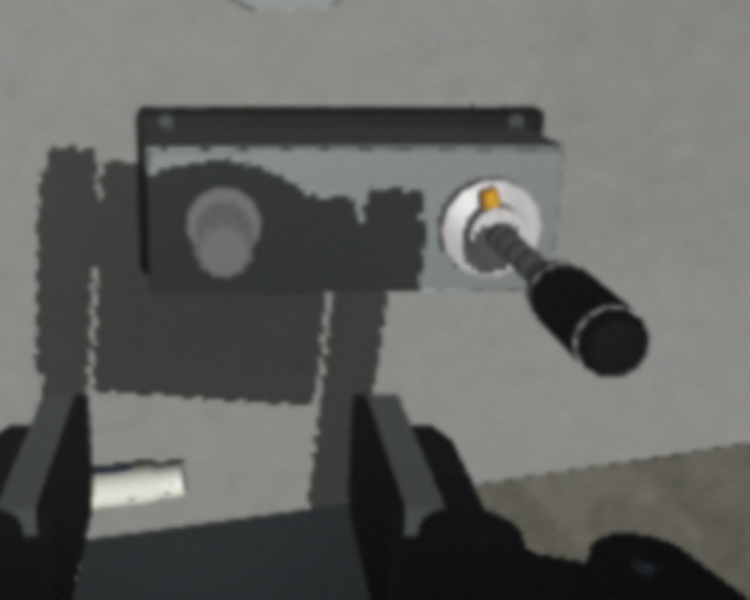

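The gauge stands in its hole (disc (490,225), knob top (612,340)). The plug top at (223,252) matches the estimate within half a pixel. Grasping the plug.

Request:
arm_command([
  [[-0.0006,0,-0.04,0,0,0,0],[0,0,-0.04,0,0,0,0],[0,0,-0.035,0,0,0,0],[0,0,-0.02,0,0,0,0],[0,0,-0.006,0,0,0,0],[0,0,0,0,0,0,0],[0,0,0,0,0,0,-1],[0,0,0,0,0,0,-1],[0,0,0,0,0,0,-1],[0,0,0,0,0,0,-1]],
], force=40)

```text
time: 24.28
tool_pos: [480.7, -61.2, 60.6]
tcp_rot: [180.0, -0.1, -9.0]
ft_force: [-0.4, -1.1, 5.6]
finger_gap: 14.4
grip_force: 39.1
```

```bash
python3 - <<'E'
from h import *
s=status.sense();print(s["time"],s["tool_pos"],s["tcp_rot"],s["finger_gap"],s["ft_force"],s["wrist_torque"],s["grip_force"])
E
```

```text
24.275 [480.74807852 -61.15913689  60.58639367] [ 1.79970702e+02 -1.28345233e-01 -8.99680738e+00] 14.371816942472742 [-0.42823468 -1.06405724  5.63986905] [-0.11728363  0.19948619 -0.00041592] 39.11657094955444
```

Request:
arm_command([
  [[0,0,0.015,0,0,0,-1],[0,0,0.03,0,0,0,-1],[0,0,0.035,0,0,0,-1],[0,0,0.02,0,0,0,-1],[0.003,0.025,0,0,0,0,-1],[0.005,0.045,0,0,0,0,-1],[0.006,0.05,0,0,0,0,-1],[0.006,0.05,0,0,0,0,-1],[0.006,0.05,0,0,0,0,-1],[0.005,0.041,0,0,0,0,-1]],
])

```text
time: 25.52
tool_pos: [510.5, 202.4, 160.4]
tcp_rot: [-180.0, -0.0, -9.0]
ft_force: [0.7, -0.2, -1.2]
finger_gap: 14.6
grip_force: 39.5
```

Request:
arm_command([
  [[0,0,0,0,0,0,-1],[0,0,0,0,0,0,-1],[0,0,0,0,0,0,-1]],
])

```text
time: 25.9
tool_pos: [510.7, 199.2, 159.5]
tcp_rot: [180.0, 0.0, -9.1]
ft_force: [-0.2, -0.4, -0.8]
finger_gap: 14.4
grip_force: 39.5
```

```bash
python3 - <<'E'
from h import *
s=status.sense();print(s["time"],s["tool_pos"],s["tcp_rot"],s["finger_gap"],s["ft_force"])
m=viewer.camera_model("wrist");im=viewer.snapshot("wrist")
import pickle;pickle.dump((m,s),open("w6.pkl","wb"))
print(proj(m,(511,199.1,92)),proj(m,s["tool_pos"]-[0,0,8]))
cv2.imwrite("pics/w6b.png",cv2.resize(im[120:270,160:350,::-1],None,fx=4,fy=4,interpolation=cv2.INTER_CUBIC))
E
```

```text
25.9 [510.71300397 199.21843176 159.51728166] [ 1.79986148e+02  2.02150317e-03 -9.07042679e+00] 14.432178963033257 [-0.18687895 -0.39059026 -0.78395803]
[254.66730358 201.88707319] [255.06859381 240.07640599]
```

View pics/w6b.png

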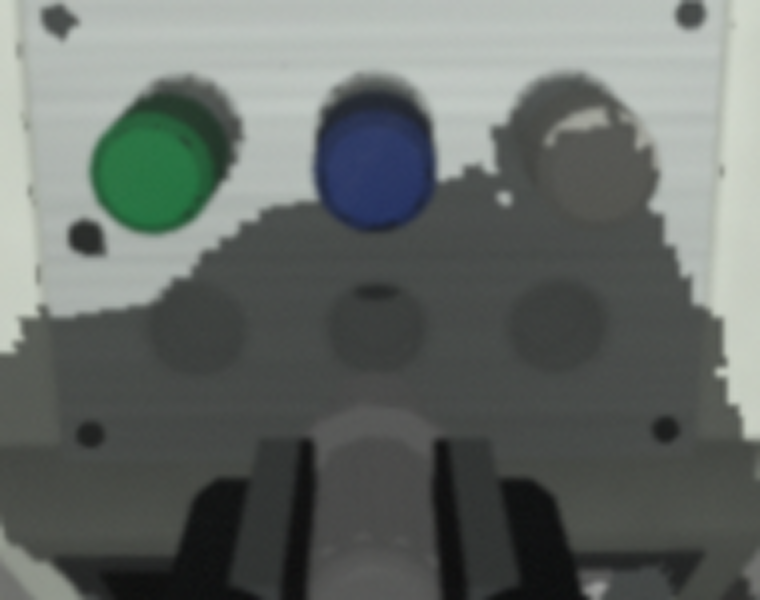

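The plug is held: flange front edge at (375,403), well 2 at (377,329). Checking the plug's axis from the flange edge.

```bash
python3 - <<'E'
from h import *
import pickle
m,s=pickle.load(open("w6.pkl","rb"));a=np.radians(-9)
ax=np.array([np.cos(a),np.sin(a),0])
for z in(147,151): print(z,(plane(m,160+375/4,120+403/4,z)-12*ax).round(1))
for u,v in((198,327),(377,329),(558,326)): print("well",plane(m,160+u/4,120+v/4,92).round(1))
g=cv2.cvtColor(cv2.imread("pics/w6b.png"),cv2.COLOR_BGR2GRAY)
print(g[360:440:4,375]); print(g[425,290:460:5])
E
```

```text
147 [507.9 200.4 147. ]
151 [509.6 200.1 151. ]
well [516.1 230.5  92. ]
well [510.8 199.4  92. ]
well [506.3 167.9  92. ]
[62 63 64 69 74 74 75 75 74 75 75 79 85 90 90 90 89 90 88 83]
[70 69 70 72 73 80 86 88 89 89 90 88 89 90 89 89 88 89 89 89 89 90 89 89
 89 89 88 86 81 77 73 72 71 71]
```

```bash
python3 - <<'E'
from h import *
import pickle
m,s=pickle.load(open("w6.pkl","rb"));a=np.radians(-9)
ax=np.array([np.cos(a),np.sin(a),0])
print("stem",(plane(m,160+374/4,120+373/4,125)-7*ax).round(1),"flange",(plane(m,160+374/4,120+406/4,151)-12*ax).round(1))
g=cv2.cvtColor(cv2.imread("pics/w6b.png"),cv2.COLOR_BGR2GRAY)
print(g[385,300:460:5])
E
```

```text
stem [508.5 200.4 125. ] flange [509.2 200.3 151. ]
[72 73 72 72 73 73 74 72 72 73 73 74 74 75 75 76 74 74 74 74 74 73 73 73
 72 75 73 72 72 73 73 74]
```

Request:
arm_command([
  [[0.0018,-0.0006,-0.012,0,0,0,-1],[0,0,-0.012,0,0,0,-1],[0,0,-0.006,0,0,0,-1],[0,0,0,0,0,0,-1],[0,0,-0.002,0,0,0,-1],[0,0,-0.002,0,0,0,-1],[0,0,-0.002,0,0,0,-1],[0,0,0,0,0,0,-1]],
])

```text
time: 26.95
tool_pos: [512.4, 199.5, 123.1]
tcp_rot: [180.0, 0.0, -9.0]
ft_force: [0.5, -0.9, -0.5]
finger_gap: 14.7
grip_force: 39.6
```

```bash
python3 - <<'E'
from h import *
s=status.sense();print(s["time"],s["tool_pos"],s["tcp_rot"],s["ft_force"],s["wrist_torque"])
E
```

```text
26.95 [512.39256104 199.51255122 123.1112708 ] [ 1.79985879e+02  1.78494571e-02 -9.00725964e+00] [ 0.52905417 -0.91989622 -0.51078253] [ 0.00042177  0.0752452  -0.00805482]
```

Request:
arm_command([
  [[0,0,-0.002,0,0,0,-1],[0,0,-0.003,0,0,0,-1],[0,0,-0.003,0,0,0,-1],[0,0,0,0,0,0,-1]],
])

```text
time: 27.45
tool_pos: [512.3, 199.5, 114.7]
tcp_rot: [180.0, 0.0, -9.0]
ft_force: [-0.8, -0.4, -0.8]
finger_gap: 14.8
grip_force: 39.6
```

Request:
arm_command([
  [[0,0,-0.003,0,0,0,-1],[0,0,-0.003,0,0,0,-1],[0,0,-0.002,0,0,0,-1],[0,0,-0.001,0,0,0,-1],[0,0,0,0,0,0,-1],[0,0,0,0,0,0,-1]],
])

```text
time: 28.2
tool_pos: [512.4, 199.5, 106.0]
tcp_rot: [180.0, 0.0, -9.0]
ft_force: [-1.4, -1.9, -0.4]
finger_gap: 14.5
grip_force: 39.6
```

Near home (expected seat at about TCP 104.6); pressing to a clear contact force.

Request:
arm_command([
  [[0,0,-0.001,0,0,0,-1],[0,0,-0.001,0,0,0,-1],[0,0,-0.001,0,0,0,-1],[0,0,0,0,0,0,-1],[0,0,0,0,0,0,-1]],
])

```text
time: 28.82
tool_pos: [512.7, 199.5, 104.6]
tcp_rot: [180.0, -0.0, -9.0]
ft_force: [-7.8, -4.7, 12.2]
finger_gap: 14.6
grip_force: 40.8
```

Request:
arm_command([
  [[-0.0006,-0.0004,-0.001,0,0,0,-1],[0,0,-0.001,0,0,0,-1],[0,0,0,0,0,0,-1],[0,0,0,0,0,0,-1]],
])

```text
time: 29.32
tool_pos: [512.8, 199.5, 104.5]
tcp_rot: [-180.0, -0.1, -9.0]
ft_force: [-13.1, -5.5, 23.1]
finger_gap: 14.3
grip_force: 42.0
```

Request:
arm_command([
  [[0,0,0.002,0,0,0,-1],[0,0,0,0,0,0,-0.2],[0,0,0,0,0,0,-0.2],[0,0,0,0,0,0,-0.2],[0,0,0.01,0,0,0,-0.2],[0,0,0.03,0,0,0,-0.2],[0,0,0.04,0,0,0,-0.2],[0,0,0.04,0,0,0,-0.2],[0,0,0,0,0,0,-0.2],[0,0,0,0,0,0,-0.2]],
])

```text
time: 30.58
tool_pos: [511.9, 199.2, 223.3]
tcp_rot: [-180.0, -0.0, -9.0]
ft_force: [0.0, -0.1, -0.6]
finger_gap: 34.2
grip_force: 0.0
```

```bash
python3 - <<'E'
from h import *
s=status.sense();print(s["time"],s["tool_pos"],s["finger_gap"],s["ft_force"])
m=viewer.camera_model("wrist");im=viewer.snapshot("wrist");t=viewer.snapshot("side")
a=cv2.resize(im[100:250,160:350,::-1],None,fx=2.6,fy=2.6,interpolation=cv2.INTER_CUBIC)
b=cv2.resize(t[150:320,190:290,::-1],(229,390),interpolation=cv2.INTER_CUBIC)
cv2.imwrite("pics/w7b.png",np.hstack([a,b]))
print([(proj(m,(511,199.3,z))-[160,100])*2.6 for z in(96,128)])
E
```

```text
30.575 [511.90546864 199.20961405 223.27751397] 34.20760022561818 [ 0.01078007 -0.11459628 -0.62498078]
[array([245.25411296, 210.09862792]), array([245.61608524, 238.372068  ])]
```

View pics/w7b.png

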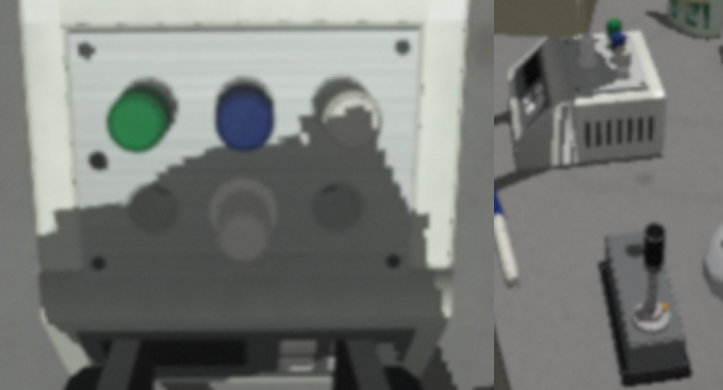

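The plug's flange (243,210) and top (243,238) match the predicted fully-home positions to about 2 px. The gauge stands in its hole and the tubes are in place.

```bash
python3 -c "
from bench import job
print(job.hand_in())"
```

```text
the job is handed in; nothing more can be done
None
```

The middle well (well 2) was the blocked one, bottoming at about 42 mm; the right well (well 3) measured the full 55 mm and the left (well 1) was not probed. The gauge is back in its stand hole, the plug is fully home in well 2, and the job is handed in. One lowering step ran on after contact, so the gauge pressed the stuck piece with about 6.5 N (near the knob's lower stop) before I backed off.

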